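Pack the screwdriver kit tub and snap its lid shut

TASK

Pack the repair kit: lay the blue screwdriver in the two notched cradles of the open white tub with its handle at the tub's green-marked end, turning it end for end as needed. Then put the green lid on the tub and press it down until it has snapped home at both ends, leaving the tub standing level. Leave the flask, mug, tape measure and stapler where they stand.

Things in the scene. Friction and masses are not known exactly. Their poses are not given: they have to be found in the camera images.
- tub: Loose open white tub, 0.55 kg, 158 (x) x 80 (y) x 44 (z) mm outside, walls and floor 4 mm; origin at the centre of its underside. Its +x end is the green-marked end (green patch outside on the end wall and inside on the floor; none at -x). On each long (y) wall two grey sprung nibs at x = +-50 mm, 37 mm up, stand 3 mm proud and give way as the lid is pressed on.
- tub_cradle (a point): Where the middle of the packed screwdriver belongs: tub centre, 20.5 mm above its underside; axes as the tub's, the screwdriver lies along x. Two grey ribs (8 mm thick) cross the tub at x = +-45 mm; their V notches have a flat bottom 16 mm wide, 14 mm above the tub's underside, and open to 34 mm at 25 mm. Between the ribs the 72 mm wide tub is empty down to the floor.
- tub_rim (a point): Centre of the tub's open mouth, in the plane of the rim, 44 mm above its underside; axes as the tub's.
- driver_centre (a point): Centre of the small screwdriver with blue handle and bare steel blade, 35 g, 12 wide x 132 long (its y axis) x 13 mm high; it lies flat, this point 6.5 mm above what it lies on, handle towards its +y. It behaves as a flat-sided bar and does not roll.
- driver_handle (a point): Point on the screwdriver's axis in the blue handle, 40 mm from driver_centre; axes as the screwdriver's.
- driver: The screwdriver itself; origin at the centre of its underside, y along its length.
- lid_grip (a point): Green lid, 0.09 kg: centre of the upright grip rib in the middle of its top (rib 64 mm along lid x, 14 mm thick, 26 mm high). This point is 36 mm above the table as the lid stands on its skirt, rib top 49, flat top 23. Goes on either way round, lid x along tub x. Snapped home, this point is 60 mm above the tub's underside.
- lid: The lid; origin at the centre of its lower edge, 36 mm below lid_grip. 175 (x) x 101 (y) mm over the flared foot of its skirt, which reaches 20 mm below the underside of its 3 mm top and forgives about 3 mm off-centre. Laid on loosely it stops on the nibs about 7 mm too high; 10 to 15 N in all (or each end in turn) snaps it down until its underside meets the rim.
- lid_end_a (a point): Point on the flat top of the lid, on its long centre line, 62 mm from its middle towards lid +x: a place to press. 47 mm above the tub's underside when snapped home.
- lid_end_b (a point): The same at the lid's -x end.
- flask: Bystander: upright pink and purple drinking flask, 77 mm across, 190 mm tall; origin at the centre of its underside.
- measure: Bystander: orange tape measure standing upright, 37 (x) x 73 (y) x 56 mm; origin at the centre of its underside.
- cup: Bystander: white mug with dark spots, 82 (x) x 114 (y, handle towards -y) x 91 mm; origin at the centre of the underside of that outline.
- staple_tool: Bystander: blue stapler, 34 (x) x 136 (y) x 50 mm; origin at the centre of its underside.

How it is judged:
By the outcome, as a careful person would: the job done as asked, in the order asked, and still so for the second after the job is handed in, with the robot touching nothing.
It also fails if it takes over 67 s, if anything falls off the work surface, if the arm or the gripper's body presses on something with over 40 N, if the wrist force passes 120 N, or if a joint passes its speed limit or range.

ROBOT

A 6-joint arm with a two-finger parallel gripper is mounted at the origin on a cart in front of the work surface, level with it; the furniture and walls round the work are solid. World frame = base frame: x ahead of the robot, y to its left, z up, the work surface at z = 0. Lengths are in m, angles in rad, forces in N, time in s.
With the tool pointing down it reaches from about 0.4 to 0.825 m from the base axis. Payload 7 kg.
Tool frame: the origin (TCP) lies on the centre line of the jaws, within the pads' length; the fingertips stand 22 mm ahead of it and the grasp point (between the pads) lies 3 mm ahead of it; y points along the fingers, x is the direction in which the jaws open and shut, and the axes are right-handed (so a half turn about y gives the same grasp; the last joint's range is limited). The gripper opens to 88 mm and grips with 3 to 60 N. Pads are 19 mm wide; open, the fingers measure 130 mm over their backs; the gripper's body (78 mm by 193 mm) begins 47 mm behind the grasp point.
Start: joints at [-0.983, 0.359, 0.012, 0, -1.224, -0.288], TCP at [0.199, -0.645, 0.249] pointing down, gripper open.
Joint ranges: [-3.07, 3.07], [-1.43, 2.12], [-1.02, 1.25], [-3.03, 1.67], [-3.05, -0], [-3.03, 3.03]. Speed limits (rad/s): [2.39, 2.39, 3.01, 3.14, 3.14, 3.14].

INTERFACE

Orientations are given as a unit quaternion [w, x, y, z].
In Python, from bench import bot, viewer gives the robot as it stands.
- The arm moves only by the shell command python3 -m pendant 'ROWS' [FORCE]. ROWS is JSON, a list of rows, each a list of 7 numbers: the shift along the tool's x, y, z in mm, then the turn, a rotation vector about the tool's x, y, z in degrees, then the finger opening in mm, from 0 to 87.6. A call has 1 to 12 rows; each row shifts and turns the commanded pose from where the row before left it, along the tool's axes as they then stand; what a row does not reach is not made up. A row lasts 1/8 s, in which the tool goes at most 62.5 mm and 10.7 degrees, less where a joint would pass 70% of its speed; a pose out of reach is approached as far as the arm can. A call with a gripper value outside its range is refused whole. The fingers move at their own pace and stop on an object; FORCE is the grip in N (left out, the last holds). Time passes only in rows, so rows that do not move let the fingers close. It gives the time, the measured TCP pose, the force and the opening at its end, in the units of the state.
- bot.get_obs(): the state, without advancing time (a new reading comes with each control period).
- viewer.read_camera(name): name is "scene" or "top" or "wrist"; returns (picture, depth): 384x512x3 uint8, red, green, blue; 384x512 float32, m along the optical axis (not along the pixel's ray), 0 where there is no reading.
- viewer.calibration(name): a dict with "fx", "fy", "cx", "cy" (pixels), "k1" (the pictures are not rectified: a ray, as slopes to the right and down, at radius r is drawn at 1 + k1 r^2 times it, then the intrinsics apply), "pose" (4x4, takes a point from camera to world coordinates); the wrist camera has in their place "tool_from_camera" (4x4, takes a point from camera to tool coordinates, whose origin is the TCP and whose axes are the tool frame's). Camera axes: x right, y down, z forward; pixel columns grow to the right and rows downward; lengths in m; the calibration is good to about 2 mm. A picture is of the moment at which its call begins: read the wrist's pose just before it. calibration takes no time and is no camera call.
- bot.close_job(): hands the job in, once; it reports no verdict.
The state is a dict: "time": time; "joint_positions": joint angles; "joint_velocities": joint speeds; "joint_efforts": joint torques, N m; "tool_pos": TCP position; "orientation": TCP orientation; "ft_force": force on the tool from outside, world axes, zero at the start; "wrist_torque": the same for the moment, N m; "gripper_width": finger opening in m.
Only numpy, scipy, OpenCV 4.12 (cv2) and the standard library are available. Lean on these libraries where they do the work, as an engineer would, in place of code of your own. Each camera call takes 0.05 s, during which the arm holds its last target.

## Working session

There is one attempt and no reset: what is moved stays moved. The work goes in short steps, Python scripts to look and compute and a shell command to move; the robot and the scene stay as the last step left them, time stands still between calls to the robot, and variables do not carry over. Pictures are saved under pics/ and viewed, and the job is handed in when it is done.

```bash
ls; mkdir -p pics
python3 - <<'E'
from bench import bot, viewer
import cv2,numpy as np
for n in ["scene","top"]:
    p,d=viewer.read_camera(n); cv2.imwrite(f"pics/{n}0.png",p[:,:,::-1]); np.savez(f"pics/{n}0.npz",p=p,d=d)
    print(n,viewer.calibration(n))
print(viewer.calibration("wrist"))
print(bot.get_obs())
E
```

```text
pics
scene {'fx': 423.18170423528494, 'fy': 423.18170423528494, 'cx': 254.80312996157596, 'cy': 199.6209942687346, 'k1': -0.01774546564921419, 'pose': array([[-0.84885669, -0.41256699,  0.33050082, -0.04805348],
       [-0.52861023,  0.66683131, -0.52526873,  0.93246324],
       [-0.00367976, -0.62058399, -0.78413135,  1.43824779],
       [ 0.        ,  0.        ,  0.        ,  1.        ]])}
top {'fx': 366.0176243159006, 'fy': 366.0176243159006, 'cx': 252.34112328725587, 'cy': 188.85128692174047, 'k1': 0.026890148320453132, 'pose': array([[ 2.47249880e-02, -9.91319935e-01,  1.29125756e-01,
         3.71332861e-01],
       [-9.99673267e-01, -2.36796746e-02,  9.62453990e-03,
        -4.93167484e-05],
       [-6.48334239e-03, -1.29321533e-01, -9.91581518e-01,
         1.18455234e+00],
       [ 0.00000000e+00,  0.00000000e+00,  0.00000000e+00,
         1.00000000e+00]])}
{'fx': 270.0540811236952, 'fy': 270.0540811236952, 'cx': 257.68510064632096, 'cy': 192.63111495617568, 'k1': -0.058293474867661677, 'tool_from_camera': array([[ 9.99999665e-01,  4.12439184e-04,  7.06679781e-04,
       
[... 297 characters left out ...]
positions': array([-9.82928722e-01,  3.59314382e-01,  1.11383119e-02, -3.00562999e-04,
       -1.22408309e+00, -2.88079132e-01]), 'joint_velocities': array([-4.85359131e-05, -2.49212296e-03,  6.30318306e-04, -6.50926959e-04,
       -2.01505767e-03,  1.52099792e-03]), 'joint_efforts': array([-2.97608225e-03, -5.84162736e+01,  2.93748701e+01,  7.01567575e+00,
        1.01236129e-02, -8.56055203e-05]), 'tool_pos': array([ 0.19918072, -0.6445194 ,  0.24771305]), 'orientation': array([-0.42020793,  0.41930339,  0.56930862, -0.56876854]), 'ft_force': array([-0.14949932,  0.5895405 , -0.06556632]), 'wrist_torque': array([ 0.04010616, -0.01900802,  0.00065729]), 'gripper_width': 0.08750644505313078}
```

View pics/scene0.png

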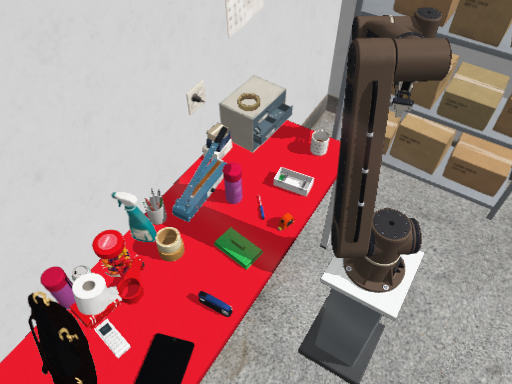

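View pics/top0.png

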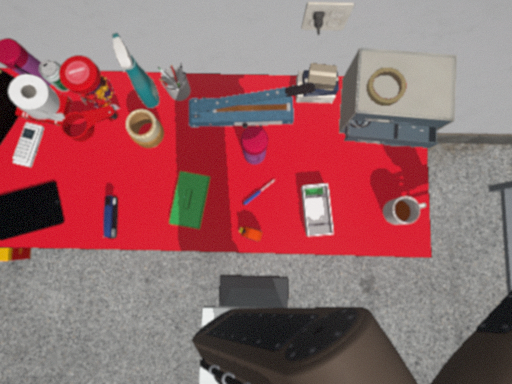

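```bash
cat > h.py <<'E'
import numpy as np,cv2
from bench import bot,viewer
from scipy.spatial.transform import Rotation as R
def rays(cal,uv):
    uv=np.atleast_2d(uv).astype(float)
    K=np.array([[cal['fx'],0,cal['cx']],[0,cal['fy'],cal['cy']],[0,0,1]])
    n=cv2.undistortPoints(uv.reshape(-1,1,2),K,np.array([cal['k1'],0,0,0.])).reshape(-1,2)
    return np.c_[n,np.ones(len(n))]
def toolT(o=None):
    o=o or bot.get_obs(); T=np.eye(4); q=o['orientation']
    T[:3,:3]=R.from_quat([q[1],q[2],q[3],q[0]]).as_matrix(); T[:3,3]=o['tool_pos']; return T
def pose(name,o=None):
    c=viewer.calibration(name)
    return c,(toolT(o)@c['tool_from_camera'] if name=='wrist' else c['pose'])
def onplane(name,uv,z,P=None):
    c=viewer.calibration(name)
    if P is None: P=pose(name)[1]
    r=rays(c,uv)@P[:3,:3].T
    return P[:3,3]+r*((z-P[2,3])/r[:,2])[:,None]
def withdepth(name,uv,d,P=None):
    c=viewer.calibration(name)
    if P is None: P=pose(name)[1]
    uv=np.atleast_2d(uv); dd=d[uv[:,1].astype(int),uv[:,0].astype(int)]
    return (rays(c,uv)*dd[:,None])@P[:3,:3].T+P[:3,3]
def pix(name,p,P=None):
    c=viewer.calibration(name)
    if P is None: P=pose(name)[1]
    q=(np.atleast_2d(p)-P[:3,3])@P[:3,:3]; s=q[:,:2]/q[:,2:]
    s=s*(1+c['k1']*(s**2).sum(1,keepdims=True))
    return s*[c['fx'],c['fy']]+[c['cx'],c['cy']]
E
python3 - <<'E'
from h import *
f=np.load('pics/top0.npz');p,d=f['p'],f['d']
cv2.imwrite('pics/top0z.png',cv2.resize(p[120:260,160:350,::-1],None,fx=4,fy=4,interpolation=cv2.INTER_CUBIC))
hsv=cv2.cvtColor(p,cv2.COLOR_RGB2HSV)
H,S,V=[hsv[...,i].astype(int) for i in range(3)]
roi=np.zeros(H.shape,bool);roi[120:260,160:350]=1
masks={'lid':(abs(H-60)<20)&(S>100),'blue':(abs(H-118)<15)&(S>80),'notred':((S<90)&(V>100)),'orange':(abs(H-11)<5)&(S>150)&(V>150)}
for k,m in masks.items():
    m=(m&roi).astype(np.uint8)
    n,l,st,c=cv2.connectedComponentsWithStats(m)
    for i in range(1,n):
        if st[i,4]<8: continue
        ys,xs=np.where(l==i); uv=np.c_[xs,ys]
        w=withdepth('top',uv,d)
        r=cv2.minAreaRect(w[:,:2].astype(np.float32)*1000)
        print(k,st[i],c[i].round(1),'w',np.median(w,0).round(3),'zr',w[:,2].min().round(3),w[:,2].max().round(3),'rect',r)
E
```

```text
lid [ 170  172   39   56 1572] [189.  199.7] w [0.482 0.21  0.024] zr 0.0 1.185 rect ((471.239501953125, 124.736083984375), (276.1668701171875, 167.30636596679688), 81.57010650634766)
lid [306 189  16   5  69] [313.6 190.9] w [ 0.523 -0.186  0.005] zr -0.001 0.01 rect ((522.7498168945312, -187.07080078125), (13.780070304870605, 48.513877868652344), 0.5598667860031128)
blue [244 191  16  13  46] [251.5 197.1] w [0.497 0.013 0.013] zr 0.004 0.017 rect ((497.17791748046875, 12.78803825378418), (7.236959934234619, 61.858673095703125), 39.298545837402344)
notred [220 120  73   6 257] [257.6 122.5] w [ 0.739 -0.002  0.033] zr -0.002 0.179 rect ((713.4766845703125, 3.7497100830078125), (57.7918701171875, 236.39686584472656), 2.4680798053741455)
notred [346 120   4   5  13] [347.5 122.1] w [ 0.72  -0.272  0.112] zr 0.092 0.136 rect ((720.785400390625, -270.9900817871094), (7.004287242889404, 4.677901268005371), 45.513343811035156)
notred [208 123   5   3  11] [210.3 124.1] w [0.732 0.153 0.028] zr 0.013 0.04 rect ((730.8278198242188, 154.2059326171875), (12.418014526367188, 3.496316432952881
[... 454 characters left out ...]
0.076] zr 0.07 0.13 rect ((697.4947509765625, -278.2762756347656), (14.4711275100708, 45.306396484375), 82.76925659179688)
notred [ 301  183   33   53 1334] [317.1 210.4] w [ 0.458 -0.199  0.006] zr -0.006 1.185 rect ((461.66217041015625, -122.04132080078125), (168.2864990234375, 252.67640686035156), 2.8539767265319824)
notred [ 160  251  190    9 1324] [243.1 255.9] w [ 0.266  0.09  -0.859] zr -0.878 1.185 rect ((310.1483459472656, 0.976318359375), (122.28115844726562, 1040.2218017578125), 1.413684606552124)
orange [244 228  17  12 122] [252.7 233.7] w [0.379 0.005 0.053] zr 0.038 1.185 rect ((380.4137878417969, 7.265558242797852), (47.42312240600586, 25.814245223999023), 75.40084838867188)
```

View pics/top0z.png

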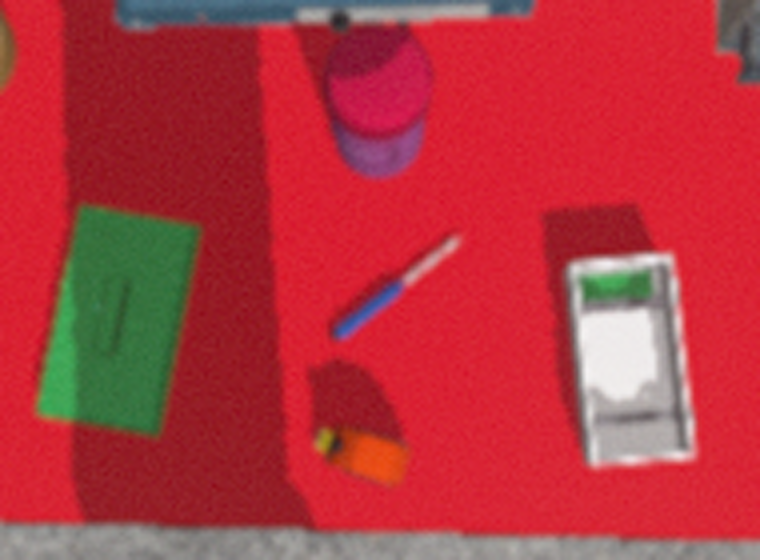

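Run:
```python
from h import *
np.set_printoptions(precision=4,suppress=True)
f=np.load('pics/top0.npz');d=f['d']
z=lambda x,y:(160+(x+.5)/4-.5,120+(y+.5)/4-.5)
e=onplane('top',[z(338,336),z(461,238)],0.008); print('driver',e,np.linalg.norm(e[0]-e[1]),e.mean(0))
t=onplane('top',[z(570,262),z(672,254),z(694,457),z(590,466)],0.044); print('tub',t,t.mean(0),np.linalg.norm(t-np.roll(t,1,0),axis=1))
l=onplane('top',[z(80,205),z(202,228),z(158,437),z(37,416)],0.003); print('lid',l,l.mean(0),np.linalg.norm(l-np.roll(l,1,0),axis=1))
fl=onplane('top',[z(378,80)],0.19); print('flask',fl, onplane('top',[z(378,178)],0.0))
o=bot.get_obs(); print(toolT(o))
```

```text
driver [[ 0.4759  0.0367  0.008 ]
 [ 0.5582 -0.0611  0.008 ]] 0.12778911017924724 [ 0.517  -0.0122  0.008 ]
tub [[ 0.5354 -0.1451  0.044 ]
 [ 0.5436 -0.2249  0.044 ]
 [ 0.3858 -0.2415  0.044 ]
 [ 0.3769 -0.1615  0.044 ]] [ 0.4604 -0.1933  0.044 ] [0.1594 0.0803 0.1587 0.0804]
lid [[0.5789 0.2511 0.003 ]
 [0.5622 0.1505 0.003 ]
 [0.3916 0.179  0.003 ]
 [0.4061 0.2769 0.003 ]] [0.4847 0.2144 0.003 ] [0.1747 0.102  0.173  0.099 ]
flask [[0.6393 0.0081 0.19  ]] [[0.6078 0.0076 0.    ]]
[[-0.2952 -0.0006 -0.9554  0.1992]
 [ 0.9554  0.0014 -0.2952 -0.6445]
 [ 0.0015 -1.      0.0001  0.2477]
 [ 0.      0.      0.      1.    ]]
```

```bash
python3 -m pendant '[[44,0,-40.2,0,0,0,80],[44,0,-40.2,0,0,0,80],[44,0,-40.2,0,0,0,80],[44,0,-40.2,0,0,0,80],[44,0,-40.2,0,0,0,80],[44,0,-40.2,0,0,0,80],[44,0,-40.2,0,0,0,80],[44,0,-40.2,0,0,0,80],[44,0,-40.2,0,0,0,80],[44,0,-40.2,0,0,0,80],[44,0,-40.2,0,0,0,60],[44,0,-40.2,0,0,0,40]]' 15
python3 -m pendant '[[0,0,0,0,-10.2,0,40],[0,0,0,0,-10.2,0,40],[0,0,0,0,-10.2,0,40],[0,0,0,0,-10.2,0,40],[0,0,0,0,-10.2,0,40],[0,0,0,0,-10.2,0,40],[0,0,0,0,-10.2,0,40],[0,0,0,0,-10.2,0,40],[0,0,0,0,-10.2,0,40],[0,0,0,0,-10.2,0,40],[0,0,0,0,-10.2,0,40],[0,0,0,0,0,0,40]]'
python3 - <<'E'
from h import *
np.set_printoptions(precision=4,suppress=True)
o=bot.get_obs(); p,d=viewer.read_camera('wrist'); np.savez('pics/w1.npz',p=p,d=d,T=toolT(o)); cv2.imwrite('pics/w1.png',p[:,:,::-1])
print(toolT(o),o['joint_positions'],o['time'])
E
```

```text
time: 1.6
tool_pos: [0.5046, 0.0041, 0.2486]
orientation: [-0.42, 0.42, 0.569, -0.569]
ft_force: [1.3, -0.1, -0.8]
gripper_width: 0.0654
time: 3.1
tool_pos: [0.5041, 0.002, 0.2483]
orientation: [0.238, -0.238, 0.666, -0.666]
ft_force: [-1.0, -0.8, 0.4]
gripper_width: 0.0398
[[-0.7738 -0.0005  0.6334  0.5041]
 [-0.6334 -0.     -0.7738  0.002 ]
 [ 0.0004 -1.     -0.0003  0.2483]
 [ 0.      0.      0.      1.    ]] [ 0.3942  0.0756 -0.3568 -0.0002 -1.1388  0.2918] 3.1
```

View pics/w1.png

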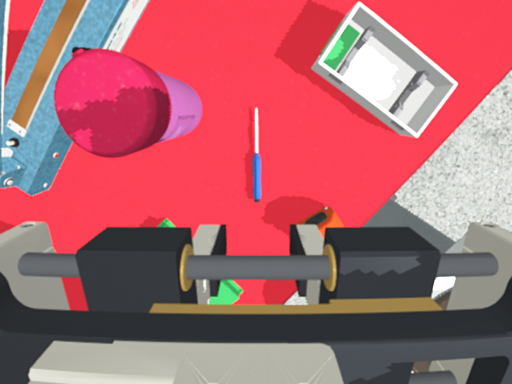

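The wrist view shows the driver upright at columns 253–261, rows 107–201 (handle at the bottom), the flask at left and the tub at upper right with its green end at (342,47).

Run:
```python
from h import *
np.set_printoptions(precision=4,suppress=True)
f=np.load('pics/w1.npz');p,d,T=f['p'],f['d'],f['T']
P=T@viewer.calibration('wrist')['tool_from_camera']
hsv=cv2.cvtColor(p,cv2.COLOR_RGB2HSV).astype(int);H,S,V=[hsv[...,i] for i in range(3)]
m=np.zeros(H.shape,bool);m[100:208,240:275]=1
m&=~(((H<8)|(H>172))&(S>120))
ys,xs=np.where(m); print(len(xs),xs.min(),xs.max(),ys.min(),ys.max())
w=onplane('wrist',np.c_[xs,ys],0.010,P)
r=cv2.minAreaRect((w[:,:2]*1000).astype(np.float32));print(r)
vx,vy,x0,y0=cv2.fitLine((w[:,:2]*1000).astype(np.float32),cv2.DIST_L2,0,.01,.01).ravel();print(vx,vy,x0,y0,np.degrees(np.arctan2(vy,vx)))
print(cv2.boxPoints(r)); print('handle z by depth',np.median(withdepth('wrist',[[257,175],[257,185],[257,190]],d,P),0))
# in tool frame
c=np.array([r[0][0]/1000,r[0][1]/1000,.0065]); print('centre in tool',T[:3,:3].T@(c-T[:3,3])*1000)
t=onplane('wrist',[[361,3],[457,84],[418,136],[313,67]],.044,P);print(t,t.mean(0),np.linalg.norm(t-np.roll(t,1,0),axis=1))
```

```text
600 252 261 107 201
((517.423095703125, -11.136482238769531), (12.740041732788086, 131.28062438964844), 39.533058166503906)
0.6395981 -0.7687095 510.7395 -3.27859 -50.238144
[[470.7286  35.4344]
 [554.2918 -65.8167]
 [564.1176 -57.7074]
 [480.5544  43.5438]]
handle z by depth [0.4908 0.0202 0.0121]
centre in tool [ -2.0939 241.7987  18.6979]
[[ 0.5401 -0.2246  0.044 ]
 [ 0.3884 -0.2407  0.044 ]
 [ 0.3795 -0.1655  0.044 ]
 [ 0.5361 -0.1387  0.044 ]] [ 0.461  -0.1924  0.044 ] [0.0861 0.1526 0.0757 0.1589]
```

```bash
python3 -m pendant '[[-2,40,0,0,-0.6,0,40],[0,50,0,0,0,0,40],[0,50,0,0,0,0,40],[0,40,0,0,0,0,40],[0,25,0,0,0,0,40],[0,14,0,0,0,0,40],[0,5,0,0,0,0,40],[0,0,0,0,0,0,40]]' 
python3 -m pendant '[[0,0,0,0,0,0,5],[0,0,0,0,0,0,5],[0,0,0,0,0,0,5],[0,0,0,0,0,0,5],[0,0,0,0,0,0,5],[0,0,0,0,0,0,5]]' 15
```

```text
time: 4.15
tool_pos: [0.5062, 0.0034, 0.025]
orientation: [-0.242, 0.241, -0.665, 0.665]
ft_force: [0.2, 0.6, 0.8]
gripper_width: 0.0398
time: 4.9
tool_pos: [0.506, 0.0034, 0.0249]
orientation: [-0.242, 0.242, -0.664, 0.665]
ft_force: [-1.9, 0.2, 6.5]
gripper_width: 0.0118
```

```bash
python3 -m pendant '[[0,-20,0,0,0,0,5],[0,-50,0,0,0,0,5],[0,-60,0,0,0,0,5],[36.3,0,33,0,0,0,5],[36.3,0,33,0,0,0,5],[36.3,0,33,0,0,0,5],[36.3,0,33,0,0,0,5],[0,0,0,0,10.3,0,5],[0,0,0,0,10.3,0,5],[0,0,0,0,10.3,0,5],[0,0,0,0,10.3,0,5],[0,0,0,0,10.3,0,5]]'
python3 -m pendant '[[0,0,0,0,10.3,0,5],[0,0,0,0,10.3,0,5],[0,0,0,0,10.3,0,5],[0,0,0,0,10.3,0,5],[0,0,0,0,10.3,0,5],[0,0,0,0,10.3,0,5],[0,0,0,0,10.3,0,5],[0,0,0,0,0,0,5],[0,0,0,0,0,0,5]]'
python3 - <<'E'
from h import *
np.set_printoptions(precision=4,suppress=True)
o=bot.get_obs(); p,d=viewer.read_camera('wrist'); np.savez('pics/w2.npz',p=p,d=d,T=toolT(o)); cv2.imwrite('pics/w2.png',p[:,:,::-1])
print(toolT(o),o['joint_positions'],o['time'],o['gripper_width'])
p,d=viewer.read_camera('top');np.savez('pics/top2.npz',p=p,d=d); cv2.imwrite('pics/top2z.png',cv2.resize(p[120:260,160:350,::-1],None,fx=4,fy=4,interpolation=cv2.INTER_CUBIC))
E
```

```text
time: 6.4
tool_pos: [0.4791, -0.1911, 0.1543]
orientation: [-0.073, 0.073, 0.703, -0.703]
ft_force: [0.7, 0.5, 0.2]
gripper_width: 0.0118
time: 7.52
tool_pos: [0.4793, -0.1911, 0.1544]
orientation: [0.47, -0.47, -0.528, 0.528]
ft_force: [0.4, -0.2, -0.5]
gripper_width: 0.012
[[-0.115  -0.0002 -0.9934  0.4793]
 [ 0.9934  0.0001 -0.115  -0.1911]
 [ 0.0001 -1.      0.0002  0.1544]
 [ 0.      0.      0.      1.    ]] [ 0.0014  0.183  -0.4651 -0.0001 -0.9229 -1.4569] 7.525 0.011977985226333079
```

View pics/w2.png

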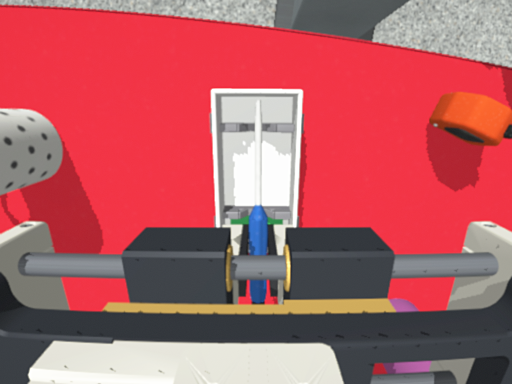

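View pics/top2z.png

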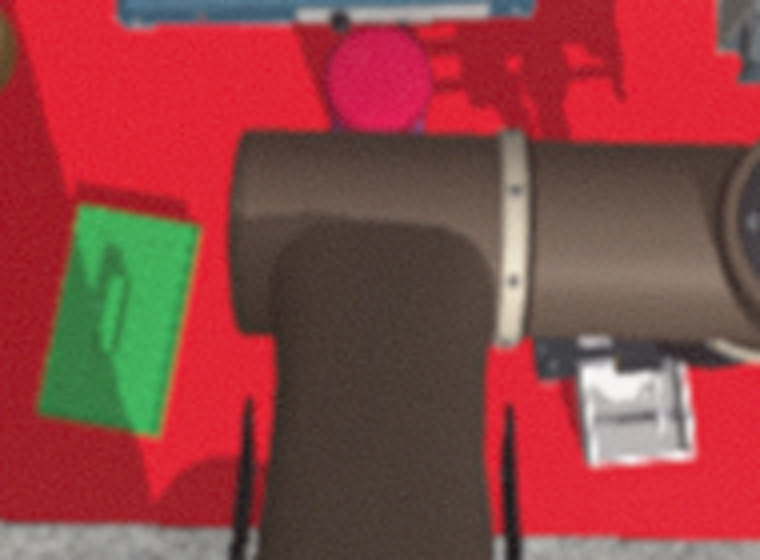

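The wrist view shows the held driver along columns 257–260 with its tip at (258,99), inside the tub outline (columns 211–302, far rim row 90); the handle is on the green side. Next I measure the tub rim and the driver line.

Run:
```python
from h import *
np.set_printoptions(precision=4,suppress=True)
f=np.load('pics/w2.npz');p,d,T=f['p'],f['d'],f['T']
P=T@viewer.calibration('wrist')['tool_from_camera']
hsv=cv2.cvtColor(p,cv2.COLOR_RGB2HSV).astype(int);H,S,V=[hsv[...,i] for i in range(3)]
red=((H<8)|(H>172))&(S>120)
L=[];Rr=[]
for r in range(100,215,5):
    nz=np.where(~red[r,180:330])[0]+180
    L.append((nz.min()-.5,r));Rr.append((nz.max()+.5,r))
print(L[::5],Rr[::5])
top=[]
for c in range(220,296,5):
    nz=np.where(~red[70:130,c])[0]+70; top.append((c,nz.min()-.5))
def tool(uv,z):
    w=onplane('wrist',uv,z,P); return (w-T[:3,3])@T[:3,:3]*1000
l=tool(L,.044);rr=tool(Rr,.044);tt=tool(top,.044)
for a in (l,rr): print(np.polyfit(a[:,2],a[:,0],1),np.degrees(np.arctan(np.polyfit(a[:,2],a[:,0],1)[0])))
print('width',np.polyval(np.polyfit(l[:,2],l[:,0],1),[0,40,80]),np.polyval(np.polyfit(rr[:,2],rr[:,0],1),[0,40,80]))
print('far',tt[:,2],np.degrees(np.arctan(np.polyfit(tt[:,0],tt[:,2],1)[0])))
# blade points: plane height of driver axis ~ z TCP - 0.018 +...
zax=T[2,3]-0.0249+0.0065
mid=[]
for r in list(range(205,250,5)):
    row=(abs(H[r]-115)<15)&(S[r]>100); x=np.where(row[235:285])[0]+235
    if len(x)>3: mid.append(((x.min()+x.max())/2,r))
print('handle',mid)
h=tool(mid,zax);print(h[:,[0,2]]); print('tip',tool([[258.3,99]],zax))
for r in (105,120,140,160,180,200): print(r,p[r,248:270].tolist() if r==140 else '', d[r,258])
```

```text
[(np.float64(210.5), 100), (np.float64(209.5), 125), (np.float64(211.5), 150), (np.float64(212.5), 175), (np.float64(213.5), 200)] [(np.float64(302.5), 100), (np.float64(303.5), 125), (np.float64(300.5), 150), (np.float64(299.5), 175), (np.float64(298.5), 200)]
[  0.0003 -41.5798] 0.019275401154601024
[ 0.0111 39.0092] 0.6367698390714379
width [-41.5798 -41.5664 -41.5529] [39.0092 39.4538 39.8984]
far [97.9147 97.8925 97.8739 97.8589 97.8473 97.0219 97.835  97.0167 97.8367
 97.8428 97.035  97.0481 97.8825 97.0849 97.1086 97.1359] -0.6868933264034227
handle [(np.float64(257.5), 210), (np.float64(257.5), 215), (np.float64(257.5), 220), (np.float64(257.5), 225), (np.float64(257.5), 230), (np.float64(257.5), 235), (np.float64(258.0), 240), (np.float64(258.0), 245)]
[[ 0.1645 20.0267]
 [ 0.1658 16.7852]
 [ 0.1671 13.5052]
 [ 0.1684 10.1857]
 [ 0.1697  6.8255]
 [ 0.1711  3.4234]
 [ 0.4864 -0.0217]
 [ 0.4897 -3.5113]]
tip [[ 0.572  18.4148 83.9647]]
105  0.14501294
120  0.1469324
140 [[214, 216, 213], [214, 216, 212], [213, 215, 212], [213, 215, 212], [217, 218, 216], [219, 220, 218], [213, 214, 212], [227, 229, 226], [242, 243, 240], [247, 248, 245], [246, 247, 245], [238, 239, 236], [215, 217, 212], [181, 182, 179], [204, 205, 202], [225, 226, 224], [226, 227, 225], [218, 219, 217], [212, 214, 211], [212, 214, 211], [214, 215, 212], [214, 215, 213]] 0.15057628
160  0.15360253
180  0.15775952
200  0.16115552
```

```bash
python3 -m pendant '[[-1.3,20,0.5,0,0,0,5],[0,35,0,0,0,0,5],[0,25,0,0,0,0,5],[0,15,0,0,0,0,5],[0,9,0,0,0,0,5],[0,6,0,0,0,0,5],[0,4,0,0,0,0,5],[0,0,0,0,0,0,5],[0,0,0,0,0,0,5]]'
```

```text
time: 8.75
tool_pos: [0.4793, -0.1925, 0.041]
orientation: [-0.471, 0.472, 0.527, -0.527]
ft_force: [0.3, 0.1, 0.3]
gripper_width: 0.0119
```

```bash
python3 -m pendant '[[0,1.7,0,0,0,0,5],[0,0,0,0,0,0,5],[0,0,0,0,0,0,20],[0,0,0,0,0,0,20],[0,0,0,0,0,0,20]]'
python3 -m pendant '[[0,-15,0,0,0,0,20],[0,-40,0,0,0,0,20],[0,-60,0,0,0,0,20],[0,-40,0,0,0,0,40],[0,0,0,0,0,0,60],[0,0,0,0,0,0,60]]'
python3 - <<'E'
from h import *
np.set_printoptions(precision=4,suppress=True)
o=bot.get_obs(); p,d=viewer.read_camera('wrist'); np.savez('pics/w3.npz',p=p,d=d,T=toolT(o)); cv2.imwrite('pics/w3.png',p[:,:,::-1])
print(toolT(o))
p,d=viewer.read_camera('scene'); cv2.imwrite('pics/s3.png',cv2.resize(p[150:280,200:340,::-1],None,fx=4,fy=4))
E
```

```text
time: 9.38
tool_pos: [0.479, -0.1925, 0.0389]
orientation: [0.471, -0.471, -0.527, 0.527]
ft_force: [0.1, 0.1, -1.3]
gripper_width: 0.0197
time: 10.12
tool_pos: [0.4786, -0.1924, 0.1942]
orientation: [-0.471, 0.472, 0.527, -0.527]
ft_force: [-0.3, -0.0, -1.1]
gripper_width: 0.0446
[[-0.1109  0.0007 -0.9938  0.4786]
 [ 0.9938  0.0003 -0.1109 -0.1924]
 [ 0.0003 -1.     -0.0007  0.1942]
 [ 0.      0.      0.      1.    ]]
```

View pics/w3.png

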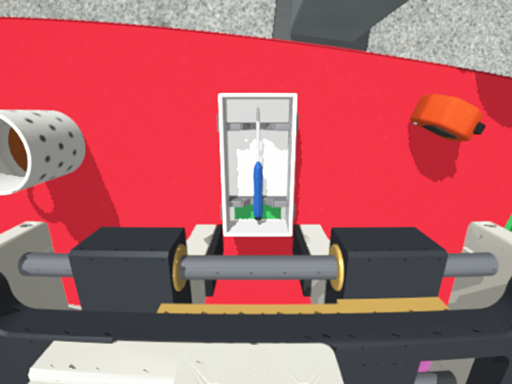

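View pics/s3.png

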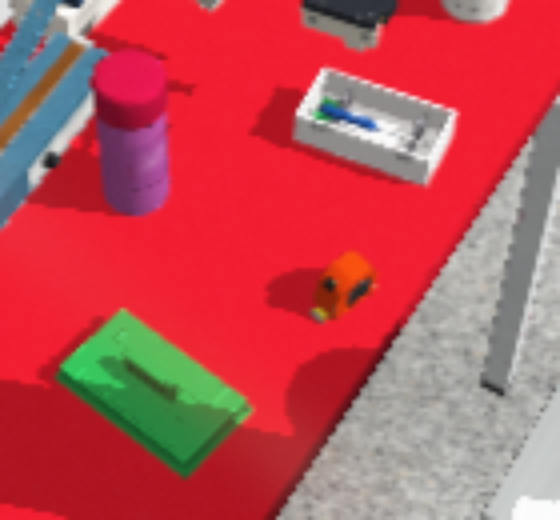

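The driver lies centred in the tub (column 258, rows 107–219; rim columns 219–297, rows 94–236), handle over the green patch. Next I check its height and take the exact tub pose.

Run:
```python
from h import *
np.set_printoptions(precision=4,suppress=True)
f=np.load('pics/w3.npz');p,d,T=f['p'],f['d'],f['T']
P=T@viewer.calibration('wrist')['tool_from_camera']
print('driver top z (want .027)',withdepth('wrist',[[258,115],[258,130],[258,150],[258,170],[258,185],[258,200],[258,212]],d,P))
hsv=cv2.cvtColor(p,cv2.COLOR_RGB2HSV).astype(int);H,S,V=[hsv[...,i] for i in range(3)]
red=((H<8)|(H>172))&(S>120)
m=(~red).astype(np.uint8); m[:88]=0;m[240:]=0;m[:,:212]=0;m[:,304:]=0
L=[];Rr=[];A=[];B=[]
for r in range(104,222,4):
    x=np.where(m[r])[0]; L.append((x.min()-.5,r));Rr.append((x.max()+.5,r))
for c in range(228,290,4):
    y=np.where(m[:,c])[0];A.append((c,y.min()-.5));B.append((c,y.max()+.5))
print(B[::4],L[::6],Rr[::6])
lines=[]
for q in (L,Rr,A,B):
    w=onplane('wrist',q,.044,P)[:,:2]*1000
    vx,vy,x0,y0=cv2.fitLine(w.astype(np.float32),cv2.DIST_HUBER,0,.01,.01).ravel(); a=np.degrees(np.arctan2(vy,vx)); lines.append((x0,y0,vx,vy)); print(a%180)
def X(a,b):
    M=np.array([[a[2],-b[2]],[a[3],-b[3]]]); t=np.linalg.solve(M,[b[0]-a[0],b[1]-a[1]]); return np.array([a[0]+t[0]*a[2],a[1]+t[0]*a[3]])
C=np.array([X(lines[0],lines[2]),X(lines[1],lines[2]),X(lines[1],lines[3]),X(lines[0],lines[3])]);print(C,C.mean(0),np.linalg.norm(C-np.roll(C,1,0),axis=1))
```

```text
driver top z (want .027) [[ 0.4047 -0.1999  0.0224]
 [ 0.4208 -0.1981  0.0215]
 [ 0.4428 -0.1956  0.0231]
 [ 0.4654 -0.1931  0.0248]
 [ 0.4829 -0.1911  0.0257]
 [ 0.5012 -0.189   0.0254]
 [ 0.5162 -0.1874  0.0256]]
[(228, np.float64(236.5)), (244, np.float64(236.5)), (260, np.float64(236.5)), (276, np.float64(236.5))] [(np.float64(217.5), 104), (np.float64(216.5), 128), (np.float64(219.5), 152), (np.float64(219.5), 176), (np.float64(220.5), 200)] [(np.float64(297.5), 104), (np.float64(297.5), 128), (np.float64(295.5), 152), (np.float64(294.5), 176), (np.float64(293.5), 200)]
6.146204
6.3801737
96.4216
96.37302
[[ 387.3263 -243.3528]
 [ 378.2587 -162.7877]
 [ 535.0847 -145.2518]
 [ 544.1554 -226.4647]] [ 461.2063 -194.4642] [157.7358  81.0738 157.8034  81.7179]
```

```bash
python3 -m pendant '[[0,-50,0,0,0,0,60],[57.7,0,-7.3,0,0,0,60],[57.7,0,-7.3,0,0,0,60],[57.7,0,-7.3,0,0,0,60],[57.7,0,-7.3,0,0,0,60],[57.7,0,-7.3,0,0,0,60],[57.7,0,-7.3,0,0,0,60],[57.7,0,-7.3,0,0,0,60],[0,0,0,0,7.5,0,60],[0,0,0,0,7.5,0,60],[0,0,0,0,0,0,60],[0,0,0,0,0,0,60]]'
python3 - <<'E'
from h import *
np.set_printoptions(precision=4,suppress=True)
o=bot.get_obs(); p,d=viewer.read_camera('wrist'); np.savez('pics/w4.npz',p=p,d=d,T=toolT(o)); cv2.imwrite('pics/w4.png',p[:,:,::-1])
print(toolT(o))
E
```

```text
time: 11.72
tool_pos: [0.4848, 0.2143, 0.2432]
orientation: [-0.536, 0.536, 0.461, -0.462]
ft_force: [0.5, -0.1, -0.8]
gripper_width: 0.0603
[[ 0.1474 -0.001  -0.9891  0.4848]
 [ 0.9891 -0.0009  0.1474  0.2143]
 [-0.001  -1.      0.0008  0.2432]
 [ 0.      0.      0.      1.    ]]
```

View pics/w4.png

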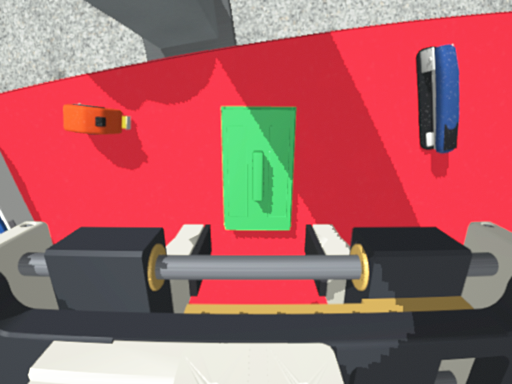

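The lid is at columns 221–297, rows 106–230, with its rib at (258,176).

Run:
```python
from h import *
np.set_printoptions(precision=4,suppress=True)
f=np.load('pics/w4.npz');p,d,T=f['p'],f['d'],f['T']
P=T@viewer.calibration('wrist')['tool_from_camera']
hsv=cv2.cvtColor(p,cv2.COLOR_RGB2HSV).astype(int);H,S,V=[hsv[...,i] for i in range(3)]
m=((abs(H-60)<25)&(S>80)).astype(np.uint8); n,l,st,c=cv2.connectedComponentsWithStats(m); i=1+st[1:,4].argmax(); print(st[i])
cnt=max(cv2.findContours((l==i).astype(np.uint8),cv2.RETR_EXTERNAL,cv2.CHAIN_APPROX_NONE)[0],key=len).reshape(-1,2)
w=onplane('wrist',cnt,0.002,P); t=(w-T[:3,3])@T[:3,:3]*1000
print('foot rect tool xz',cv2.minAreaRect(t[:,[0,2]].astype(np.float32)))
print('depth flat/rib',withdepth('wrist',[[235,140],[280,140],[262,165],[262,180],[262,195],[254,176]],d,P))
ys,xs=np.where(l==i); w=withdepth('wrist',np.c_[xs,ys],d,P); k=w[:,2]>.042; k&=(w[:,2]<.06)
t=(w[k]-T[:3,3])@T[:3,:3]*1000; print('rib pts',k.sum(),cv2.minAreaRect(t[:,[0,2]].astype(np.float32)))
cv2.imwrite('pics/w4z.png',cv2.resize(p[95:240,205:310,::-1],None,fx=4,fy=4))
```

```text
[ 221  107   75  123 8645]
foot rect tool xz ((0.340850830078125, -3.9613494873046875), (177.97393798828125, 100.02726745605469), 89.51532745361328)
depth flat/rib [[0.438  0.1916 0.0232]
 [0.4467 0.2495 0.0226]
 [0.4715 0.2219 0.0462]
 [0.4902 0.2192 0.0478]
 [0.51   0.2164 0.047 ]
 [0.4834 0.21   0.0485]]
rib pts 554 ((0.254885196685791, -0.8641452789306641), (62.597373962402344, 14.097472190856934), 89.68074035644531)
```

View pics/w4z.png

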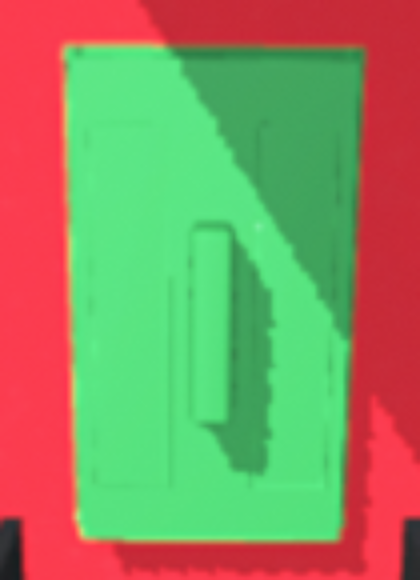

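```bash
python3 -m pendant '[[0,40,-0.8,0,0,0,40],[0,55,0,0,0,0,40],[0,50,0,0,0,0,40],[0,30,0,0,0,0,40],[0,12,0,0,0,0,40],[0,6,0,0,0,0,40],[0,0,0,0,0,0,40],[0,0,0,0,0,0,5],[0,0,0,0,0,0,5],[0,0,0,0,0,0,5],[0,0,0,0,0,0,5],[0,0,0,0,0,0,5]]' 35
```

```text
time: 13.28
tool_pos: [0.4859, 0.2146, 0.0512]
orientation: [-0.536, 0.536, 0.461, -0.461]
ft_force: [-2.4, 0.6, 4.4]
gripper_width: 0.0139
```

```bash
python3 -m pendant '[[0,-20,0,0,0,0,5],[0,-45,0,0,0,0,5],[0,-50,0,0,0,0,5],[0,-50,0,0,0,0,5],[0,-40,0,0,0,0,5]]'
python3 -m pendant '[[-40,0,-3.5,0,0,0,5],[-58,0,-5,0,0,0,5],[-58,0,-5,0,0,0,5],[-58,0,-5,0,0,0,5],[-58,0,-5,0,0,0,5],[-58,0,-5,0,0,0,5],[-48,0,-4.3,0,0,0,5],[-30,0,-3,0,0,0,5],[0,0,0,0,-7.4,0,5],[0,0,0,0,-7.4,0,5],[0,0,0,0,0,0,5],[0,0,0,0,0,0,5]]'
python3 - <<'E'
from h import *
np.set_printoptions(precision=4,suppress=True)
o=bot.get_obs(); p,d=viewer.read_camera('wrist'); np.savez('pics/w5.npz',p=p,d=d,T=toolT(o)); cv2.imwrite('pics/w5.png',p[:,:,::-1])
T=toolT(o);print(T)
c=np.array([.4611,-.1943,T[2,3]]); print('tub centre in tool mm',T[:3,:3].T@(c-T[:3,3])*1000, 'yaw',np.degrees(np.arctan2(T[1,0],T[0,0])))
E
```

```text
time: 13.9
tool_pos: [0.4857, 0.2145, 0.2578]
orientation: [0.536, -0.536, -0.461, 0.461]
ft_force: [1.0, 1.3, -2.3]
gripper_width: 0.0136
time: 15.4
tool_pos: [0.4598, -0.1941, 0.2557]
orientation: [0.473, -0.473, -0.526, 0.526]
ft_force: [0.4, -0.9, -0.0]
gripper_width: 0.0137
[[-0.105  -0.0004 -0.9945  0.4598]
 [ 0.9945  0.0001 -0.105  -0.1941]
 [ 0.0002 -1.      0.0004  0.2557]
 [ 0.      0.      0.      1.    ]]
tub centre in tool mm [-0.2869 -0.0005 -1.2673] yaw 96.02483697876424
```

View pics/w5.png

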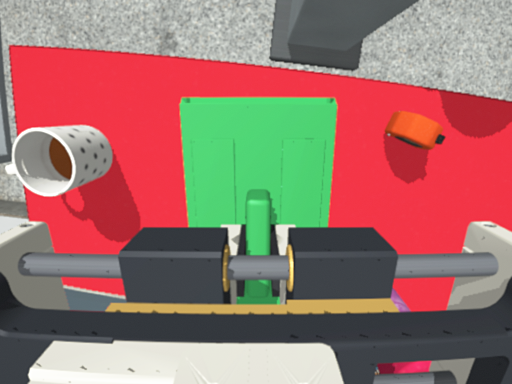

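The lid hangs square in the jaws (far edge row 98, columns 181–336). Next I measure where it sits relative to the tool.

Run:
```python
from h import *
np.set_printoptions(precision=2,suppress=True)
f=np.load('pics/w5.npz');p,d,T=f['p'],f['d'],f['T']
P=T@viewer.calibration('wrist')['tool_from_camera']
hsv=cv2.cvtColor(p,cv2.COLOR_RGB2HSV).astype(int);H,S,V=[hsv[...,i] for i in range(3)]
m=(abs(H-60)<25)&(S>80); ys,xs=np.where(m&(np.arange(384)[:,None]<215)); 
top=[(c,ys[xs==c].min()-.5) for c in range(190,330,10)]
L=[(xs[ys==r].min()-.5,r) for r in (101,103,105)];Rr=[(xs[ys==r].max()+.5,r) for r in (101,103,105)]
for z,n in ((.2057,'foot'),(.2277,'top')):
    for q in (top,L,Rr): print(n,((onplane('wrist',q,z,P)-T[:3,3])@T[:3,:3]*1000)[:,[0,2]].mean(0))
a=(onplane('wrist',top,.2057,P)-T[:3,3])@T[:3,:3]; print('tilt',np.degrees(np.polyfit(a[:,0],a[:,2],1)[0]))
print(withdepth('wrist',[[200,120],[320,120],[210,200],[310,200]],d,P)[:,2]*1000, 'want',T[2,3]*1000-51.2+23)
```

```text
foot [-1.5  86.49]
foot [-51.03  83.21]
foot [51.54 83.27]
top [-1.3  85.32]
top [-44.96  82.43]
top [45.44 82.48]
tilt 0.01285444919557311
[228.26 226.52 227.49 227.83] want 227.4521610213481
```

```bash
python3 -m pendant '[[-0.5,40,-0.3,0,-0.3,0,5],[0,50,0,0,0,0,5],[0,40,0,0,0,0,5],[0,20,0,0,0,0,5],[0,10,0,0,0,0,5],[0,4,0,0,0,0,5],[0,0,0,0,0,0,5],[0,0,0,0,0,0,5]]'
```

```text
time: 16.45
tool_pos: [0.4609, -0.1948, 0.0927]
orientation: [-0.471, 0.471, 0.528, -0.527]
ft_force: [0.3, -0.2, -1.0]
gripper_width: 0.0138
```

```bash
python3 -m pendant '[[0,4,0,0,0,0,5],[0,3,0,0,0,0,5],[0,0,0,0,0,0,5]]'; python3 -m pendant '[[0,3,0,0,0,0,5],[0,2,0,0,0,0,5],[0,0,0,0,0,0,5]]'
```

```text
time: 16.82
tool_pos: [0.4601, -0.1947, 0.0846]
orientation: [0.471, -0.471, -0.527, 0.528]
ft_force: [1.0, 0.4, -0.1]
gripper_width: 0.0135
time: 17.2
tool_pos: [0.4611, -0.195, 0.0808]
orientation: [-0.47, 0.471, 0.528, -0.527]
ft_force: [-1.6, -0.4, 6.8]
gripper_width: 0.0136
```

Contact on the nibs at the expected height (TCP 81–82 mm). I press on gently.

```bash
python3 -m pendant '[[0,2,0,0,0,0,5],[0,0,0,0,0,0,5]]'; python3 -m pendant '[[0,2,0,0,0,0,5],[0,0,0,0,0,0,5]]';python3 -m pendant '[[0,1.5,0,0,0,0,5],[0,0,0,0,0,0,5]]'
```

```text
time: 17.45
tool_pos: [0.4611, -0.1947, 0.0782]
orientation: [-0.47, 0.471, 0.528, -0.527]
ft_force: [2.6, 0.5, -1.4]
gripper_width: 0.0138
time: 17.7
tool_pos: [0.4601, -0.1948, 0.0755]
orientation: [0.471, -0.471, -0.527, 0.528]
ft_force: [1.5, -0.8, -2.1]
gripper_width: 0.0136
time: 17.95
tool_pos: [0.4601, -0.1948, 0.0752]
orientation: [0.471, -0.471, -0.527, 0.528]
ft_force: [-3.4, 2.5, 12.1]
gripper_width: 0.0139
```

```bash
python3 -m pendant '[[0,1,0,0,0,0,5],[0,0,0,0,0,0,5]]'; python3 -m pendant '[[0,-1.5,0,0,0,0,5],[0,0,0,0,0,0,40],[0,0,0,0,0,0,40],[0,0,0,0,0,0,40],[0,0,0,0,0,0,40],[0,-20,0,0,0,0,40],[0,-50,0,0,0,0,40],[0,-60,0,0,0,0,40],[0,0,0,0,0,0,40],[0,0,0,0,0,0,40]]'
python3 - <<'E'
from h import *
np.set_printoptions(precision=4,suppress=True)
o=bot.get_obs(); p,d=viewer.read_camera('wrist'); np.savez('pics/w6.npz',p=p,d=d,T=toolT(o)); cv2.imwrite('pics/w6.png',p[:,:,::-1])
T=toolT(o);print(T)
P=T@viewer.calibration('wrist')['tool_from_camera']
hsv=cv2.cvtColor(p,cv2.COLOR_RGB2HSV).astype(int);H,S,V=[hsv[...,i] for i in range(3)]
m=((abs(H-60)<25)&(S>80)); m[225:]=0
ys,xs=np.where(m); w=withdepth('wrist',np.c_[xs,ys],d,P); k=(w[:,2]>.035)&(w[:,2]<.055); w=w[k]
for it in range(3):
    A=np.c_[(w[:,0]-.461),(w[:,1]+.194),np.ones(len(w))]; s=np.linalg.lstsq(A,w[:,2],rcond=None)[0]; r=w[:,2]-A@s; w=w[abs(r)<.0025]
print('flat top plane slopes deg, z at centre (want .047)',np.degrees(s[:2]),s[2],len(w))
p,d=viewer.read_camera('scene'); cv2.imwrite('pics/s6.png',cv2.resize(p[150:280,200:340,::-1],None,fx=4,fy=4))
E
```

```text
time: 18.2
tool_pos: [0.4601, -0.1948, 0.0752]
orientation: [0.471, -0.471, -0.528, 0.528]
ft_force: [-7.8, 5.0, 24.3]
gripper_width: 0.0137
time: 19.45
tool_pos: [0.46, -0.1946, 0.2048]
orientation: [-0.471, 0.471, 0.528, -0.527]
ft_force: [0.7, -0.5, -0.1]
gripper_width: 0.0405
[[-0.1125  0.0004 -0.9937  0.46  ]
 [ 0.9937  0.0004 -0.1125 -0.1946]
 [ 0.0004 -1.     -0.0005  0.2048]
 [ 0.      0.      0.      1.    ]]
flat top plane slopes deg, z at centre (want .047) [0.1535 0.046 ] 0.04665976127406859 8915
```

View pics/w6.png

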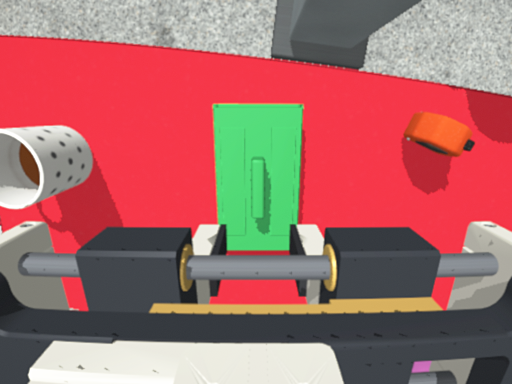

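View pics/s6.png

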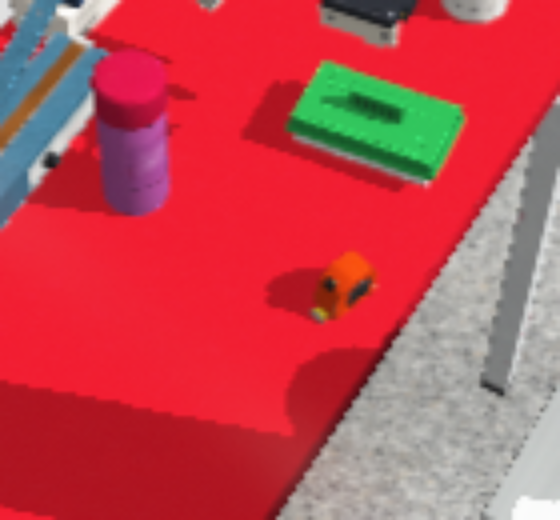

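The lid lies level at 46.7 mm (target 47), tilted no more than 0.15°, and the bystanders stand where they were. I'm handing in.

```bash
python3 -c "
from bench import bot; print(bot.close_job())"
```

```text
the job is handed in; nothing more can be done
None
```

The repair kit is packed and the job was handed in at about 19.5 s, with the gripper open and clear of everything.

- **Screwdriver:** I gripped it by the handle near its middle, turned it about 124° and laid it in both cradles. The handle is at the green-marked end. The wrist picture showed it centred. Depth readings of its top were 21–26 mm against 27 mm expected for the full 13 mm height. They dip over the thin blade and read 1–2 mm low on the handle, within the camera's tolerance.
- **Lid:** It met the nibs at the expected height. I pressed it by its grip rib until it stopped dead at the height calculated for snapped home, with a vertical force of up to 24 N.
- **Last check:** The flat top of the lid measured 46.7 mm above the table, against 47 mm for snapped home. Its tilt was 0.15° or less, so both ends are down and the tub stands level.
- **Bystanders:** The flask, mug and tape measure look to be where they were in the last pictures. The stapler was last seen when I picked up the lid. I checked these by eye only, and nothing came near any of them.

No check failed.

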